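# Return the clay reference bar to its sleeve

### The job

A fired-clay reference bar has been left out on the padded board of this pottery conservation bench. Slide it lengthwise into the one empty sleeve of the slanted rack until it is fully home against the closed end, like the two bars already stored there, and let go. Do not disturb the stored bars or anything else on the bench.

Things in the scene. Friction and masses are not known exactly. Their poses are not given: they have to be found in the camera images.
- bar: The bar that was left out: plain fired-clay block 150 x 30 x 20 mm, about 0.17 kg, edges rounded 2 mm, lying flat on the padded board. Origin at its centre, x along its length, y along its width, z along its thickness. Both ends are alike; either may go in first, and either broad face may be up.
- stored_a: A bar of the same make (150 x 30 x 20 mm, same axes), already home in one of the three sleeves; which one varies.
- stored_b: Another such bar, already home in one of the other sleeves; which one varies.
- rack: Slanted steel rack standing fixed on the table: base plate 200 x 230 x 8 mm carrying three identical fixed aluminium sleeves side by side, about 75 mm apart. Origin at the centre of its underside, z up; the sleeves' mouths look to its +x, up and away from the robot.
- board: Cream padded work board, 370 x 400 x 30 mm, fixed. Origin at the centre of its underside, its top 30 mm higher.
- place_1 (a point): Place for a sleeve, the one at the rack's +y side: nominal mouth centre, 95 mm above the table; x points out along the sleeve (26 degrees above level), y across, z square to its top. The sleeve itself, pushed on by hand, sits up to 5 mm off along y. Inside 32 (y) x 22 (z) x 135 mm deep, walls 4 mm, 14 mm sight slot on top, no lead-in. A bar home stands 15 mm out, its centre at x = -60 mm.
- place_2 (a point): Place for a sleeve, the middle one: nominal mouth centre, 95 mm above the table; x points out along the sleeve (26 degrees above level), y across, z square to its top. The sleeve itself, pushed on by hand, sits up to 5 mm off along y. Inside 32 (y) x 22 (z) x 135 mm deep, walls 4 mm, 14 mm sight slot on top, no lead-in. A bar home stands 15 mm out, its centre at x = -60 mm.
- place_3 (a point): Place for a sleeve, the one at the rack's -y side: nominal mouth centre, 95 mm above the table; x points out along the sleeve (26 degrees above level), y across, z square to its top. The sleeve itself, pushed on by hand, sits up to 5 mm off along y. Inside 32 (y) x 22 (z) x 135 mm deep, walls 4 mm, 14 mm sight slot on top, no lead-in. A bar home stands 15 mm out, its centre at x = -60 mm.
- shard_a: Pottery shard about 90 x 55 x 27 mm on the board. Origin at the centre of its underside, z up. Bystander.
- shard_b: Pottery shard about 70 x 50 x 33 mm on the board. Origin at the centre of its underside, z up. Bystander.
- shard_c: Small pottery shard about 40 x 45 x 24 mm on the board. Origin at the centre of its underside, z up. Bystander.
- brush: Small brush lying on the table, along its x axis, about 200 mm long, origin near its middle, on its underside. Bystander.
- spatula: Spatula lying on the table, along its x axis, about 250 mm long, origin near its middle, on its underside. Bystander.
- cup: Paper-coloured cup, 72 mm across, 85 mm tall. Origin at the centre of its underside, z up. Bystander.
- bowl: White bowl, 100 mm across, 40 mm tall. Origin at the centre of its underside, z up. Bystander.
Mind the look-alikes: they are no part of the job. What is shaped like the bar but green is not meant.

How it is judged:
By the outcome, as a careful person would: the job done as asked, in the order asked, and still so for the second after the job is handed in, with the robot touching nothing.
It also fails if it takes over 72 s, if anything falls off the work surface, if the arm or the gripper's body presses on something with over 40 N, if the wrist force passes 120 N, or if a joint passes its speed limit or range.

### The arm

A 7-joint arm with a two-finger parallel gripper is mounted at the origin on the work surface. World frame = base frame: x ahead of the robot, y to its left, z up, the work surface at z = 0. Lengths are in m, angles in rad, forces in N, time in s.
With the tool pointing down it reaches from about 0.425 to 0.95 m from the base axis. Payload 4.7 kg.
Tool frame: the origin (TCP) lies between the finger pads; the fingertips stand 25 mm ahead of it and the grasp point (between the pads) lies 6 mm ahead of it; z points along the fingers, y is the line along which they close (so a half turn about z gives the same grasp; the last joint's range is limited). The gripper opens to 85 mm and grips with 20 to 120 N. Pads are 22 mm wide; open, the fingers measure 114 mm over their backs; the gripper's body (76 mm by 85 mm) begins 54 mm behind the grasp point. The pads swing forward as they close: fully open they stand 13 mm farther back than shut.
Start: joints at [-1.37, 0.469, -0.049, 1.532, 0.024, 1.141, -0.082], TCP at [0.154, 0.657, 0.256] pointing down, gripper open.
Joint ranges: [-2.59, 2.59], [-0.33, 1.99], [-1.39, 1.29], [0.1, 2.45], [-1.04, 4.18], [0.21, 1.99], [-2.66, 2.66]. Speed limits (rad/s): [2.57, 2.57, 3.14, 3.14, 3.14, 3.14, 3.14].

### API

Orientations are given as a 3x3 rotation matrix whose columns are the frame's x, y, z axes.
In Python, from rig import * gives the robot as it stands. Calls block until the motion is done:
- movep(position, orientation): joint-space move of the TCP to a pose.
- move_l(position, attitude=None, feed=0.15, until_force=None): straight line of the TCP; attitude=None keeps the orientation; feed is the mean speed in m/s. With until_force (N) it stops when the force on the tool has changed by that much, and returns True; else False.
- move_joints(angles): joint-space move.
- command_gripper(opening, newtons=None): finger opening in m; newtons is the grip in N (None keeps the last); returns when the fingers have stopped.
- sleep(seconds).
- inverse_kinematics(position, orientation): joint angles nearest the present ones, or None.
- sense(): the state.
- camera(name): name is "side" or "top"; returns (picture, depth): 480x640x3 uint8, red, green, blue; 480x640 float32, m along the optical axis (not along the pixel's ray), 0 where there is no reading.
- camera_params(name): a dict with "K" (3x3 intrinsics, pixels), "position" and "rotation" of the camera in the world. Camera axes: x right, y down, z forward; pixel columns grow to the right and rows downward; lengths in m; the calibration is good to about 2 mm. A picture is of the moment at which its call begins. camera_params takes no time and is no camera call.
A pose or a line that the arm cannot do raises Unreachable and nothing moves.
- finish_job(): hands the job in; it is judged then, once.
The state is a dict: "time_s": time; "joint_pos": joint angles; "qd": joint speeds; "joint_efforts": joint torques, N m; "position": TCP position; "tcp_rot": TCP orientation; "wrist_force": force on the tool from outside, world axes, zero at the start; "ft_torque": the same for the moment, N m; "finger_gap": finger opening in m; "gripper_force": force on a finger pad.
Only numpy, scipy, OpenCV 4.12 (cv2) and the standard library are available. Lean on these libraries where they do the work, as an engineer would, in place of code of your own. Each camera call takes 0.05 s, during which the arm holds its last target. There are 200 camera calls.

## Working session

There is one attempt and no reset: what is moved stays moved. The work goes in short steps, each a Python script; the robot and the scene stay as the last script left them, time stands still between calls to the robot, and variables do not carry over. Pictures are saved under pics/ and viewed, at most 10 in all, crops included, and the job is handed in when it is done.

```bash
ls; mkdir -p pics
python3 - <<'E'
from rig import *
import cv2,numpy as np
for n in("top","side"):
    p,d=camera(n); cv2.imwrite(f"pics/{n}0.png",p[:,:,::-1]); np.save(f"{n}0.npy",d)
    c=camera_params(n); print(n,c)
s=sense();print(s)
E
```

```text
pics
top {'K': array([[485.29320807,   0.        , 314.92950627],
       [  0.        , 485.29320807, 234.61496956],
       [  0.        ,   0.        ,   1.        ]]), 'position': array([0.36211256, 0.12575217, 1.55055645]), 'rotation': array([[ 0.00759952, -0.99671849,  0.0805885 ],
       [-0.99993079, -0.0082983 , -0.00833947],
       [ 0.00898085, -0.08051954, -0.99671257]])}
side {'K': array([[435.69700461,   0.        , 318.7348677 ],
       [  0.        , 435.69700461, 230.53335643],
       [  0.        ,   0.        ,   1.        ]]), 'position': array([ 0.36888878, -0.68917301,  0.88671703]), 'rotation': array([[ 0.9909306 , -0.09458369,  0.09544883],
       [-0.13436966, -0.69133496,  0.70993011],
       [-0.0011607 , -0.7163169 , -0.69777414]])}
{'time_s': 0.1, 'joint_pos': array([-1.36991722,  0.46938116, -0.04859415,  1.53355139,  0.02409949,
        1.14102646, -0.08230851]), 'qd': array([ 7.79486301e-05, -2.00838292e-03, -4.46930094e-04, -2.11623013e-03,
       -1.43130811e-03, -1.06281332e-03, -1.75687037e-03]), 'joint_efforts': array([ 1.27504365e-03, -5.11514890e+01, -4.66201769e-02, -2.38392109e+01,
        1.08184596e-02,  4.34733956e-03, -6.65894817e-06]), 'position': array([0.15361635, 0.65679739, 0.25536237]), 'tcp_rot': array([[-9.73721085e-01,  2.27743561e-01, -3.44699802e-04],
       [ 2.27743814e-01,  9.73719520e-01, -1.74713925e-03],
       [-6.22587887e-05, -1.77972957e-03, -9.99998414e-01]]), 'wrist_force': array([-0.34876395, -0.43980242,  0.02031844]), 'ft_torque': array([-0.03271747, -0.00132808, -0.01785498]), 'gripper_force': 0.0, 'finger_gap': 0.08531728285910219}
```

View pics/top0.png

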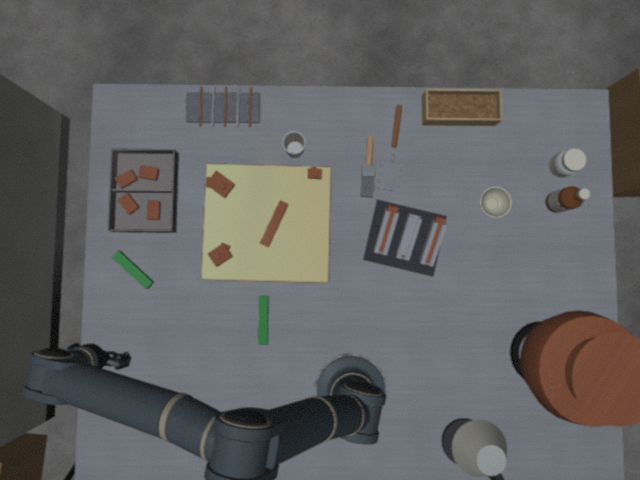

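View pics/side0.png

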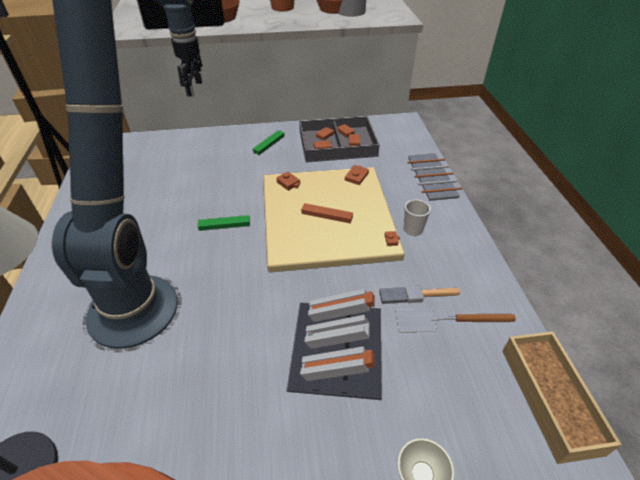

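The empty sleeve is the middle one (top ~(409,237)). The loose bar is on the board at top ~(274,223). Next I'll take enlarged crops and segmented measurements.

```bash
cat > h.py <<'E'
from rig import *
import cv2,numpy as np
def ray(n,u,v):
    c=camera_params(n);r=c["rotation"]@np.linalg.inv(c["K"])@np.array([u,v,1.]);return c["position"],r
def at_z(n,u,v,z):
    p,r=ray(n,u,v);return p+r*(z-p[2])/r[2]
def dep(n,u,v,d):
    p,r=ray(n,u,v);return p+r*d
def proj(n,P):
    c=camera_params(n);q=c["K"]@(c["rotation"].T@(np.asarray(P)-c["position"]));return q[:2]/q[2]
def cloud(n,d):
    c=camera_params(n);v,u=np.mgrid[:480,:640]
    r=np.stack([u,v,np.ones_like(u)],-1)@np.linalg.inv(c["K"]).T@c["rotation"].T
    return c["position"]+r*d[...,None]
E
python3 - <<'E'
from h import *
for n,(x0,y0,x1,y1),f in(("top",(350,185,460,285),7),("side",(280,280,390,400),5)):
    im=cv2.imread(f"pics/{n}0.png")[y0:y1,x0:x1]
    im=cv2.resize(im,None,fx=f,fy=f,interpolation=cv2.INTER_CUBIC); im=cv2.convertScaleAbs(im,alpha=1.3)
    for i in range(0,x1-x0,10): cv2.putText(im,str(x0+i),(i*f,10),0,.35,(0,255,255));cv2.line(im,(i*f,12),(i*f,18),(0,255,255))
    for i in range(10,y1-y0,10): cv2.putText(im,str(y0+i),(0,i*f),0,.35,(0,255,255))
    cv2.imwrite(f"pics/{n}0c.png",im)
for n in("top","side"):
    im=cv2.imread(f"pics/{n}0.png").astype(int);C=cloud(n,np.load(n+"0.npy"))
    m=((im[...,2]-im[...,0]>35)&(im[...,2]>1.6*im[...,1])).astype(np.uint8)
    k,l,st,ce=cv2.connectedComponentsWithStats(m)
    for i in range(1,k):
        if st[i,4]<60 or st[i,4]>3000: continue
        pt=C[l==i]; 
        r=cv2.minAreaRect((pt[:,:2]*1000).astype(np.float32))
        print(n,ce[i].round(1),st[i,4],pt.mean(0).round(4),"z",np.percentile(pt[:,2],[5,50,95]).round(4),[np.round(x,1) for x in r])
E
```

```text
top [606.7 325.9] 271 [ 0.2353 -0.6317  0.3029] z [0.2848 0.2953 0.3098] [array([ 282. , -284.3]), array([834.1,  50.3]), np.float64(82.4)]
top [551.5 328.5] 90 [ 0.2259 -0.4992  0.284 ] z [0.2458 0.2737 0.2878] [array([ 277.8, -194.4]), array([660.3,  49.6]), np.float64(79.5)]
top [539.2 339. ] 109 [ 0.1983 -0.4679  0.2807] z [0.2285 0.2579 0.2858] [array([ 266.9, -179.6]), array([637.8,  47.6]), np.float64(76.9)]
top [571.3 358.6] 154 [ 0.1573 -0.5237  0.3301] z [0.3147 0.3273 0.3573] [array([ 167.5, -524.7]), array([29.8, 91.4]), np.float64(59.2)]
top [534.7 363.7] 212 [ 0.1326 -0.4616  0.2648] z [0.2413 0.2641 0.2869] [array([ 124.7, -461.7]), array([19.4, 98. ]), np.float64(85.1)]
side [229.1   7.8] 231 [0.2527 1.4201 0.2459] z [0.1983 0.2487 0.2747] [array([294.5, 395.8]), array([  73. , 2173.9]), np.float64(2.0)]
side [281.9   4.5] 208 [0.4943 1.537  0.2146] z [0.1906 0.2106 0.2329] [array([457. , 443.3]), array([2269.7,   99.5]), np.float64(88.1)]
side [329.7   5.3] 238 [0.7129 1.4723 0.2215] z [0.193  0.2227 0.2472] [array([ 710.1, 1475.3]), array([ 44. , 115.9]), np.float64
[... 695 characters left out ...]

side [326.8 212.7] 458 [0.5158 0.2322 0.0498] z [0.0368 0.0476 0.0512] [array([ 479. , -209.7]), array([973.8, 140.6]), np.float64(85.3)]
side [391.5 238.1] 135 [0.6737 0.1048 0.052 ] z [0.0381 0.0453 0.0541] [array([ 535. , -280.2]), array([882.3,  34.2]), np.float64(70.1)]
side [352.2 300. ] 224 [ 0.5222 -0.1089  0.0872] z [0.0509 0.0949 0.1077] [array([ 501. , -105.9]), array([ 26.9, 136.1]), np.float64(76.4)]
side [348.8 359.1] 373 [ 0.4875 -0.2533  0.0886] z [0.0508 0.0935 0.1079] [array([ 454.5, -463. ]), array([463.8, 137.2]), np.float64(85.7)]
side [ 92.8 471.8] 2136 [ 0.1444 -0.4981  0.3588] z [0.2861 0.3842 0.3861] [array([ 151.2, -502.4]), array([ 84.5, 567.3]), np.float64(57.8)]
```

View pics/top0c.png

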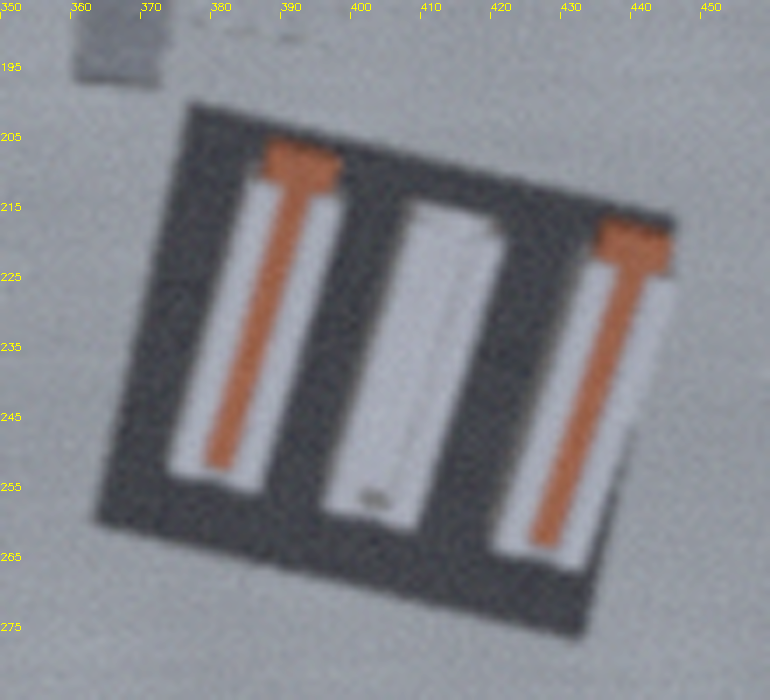

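View pics/side0c.png

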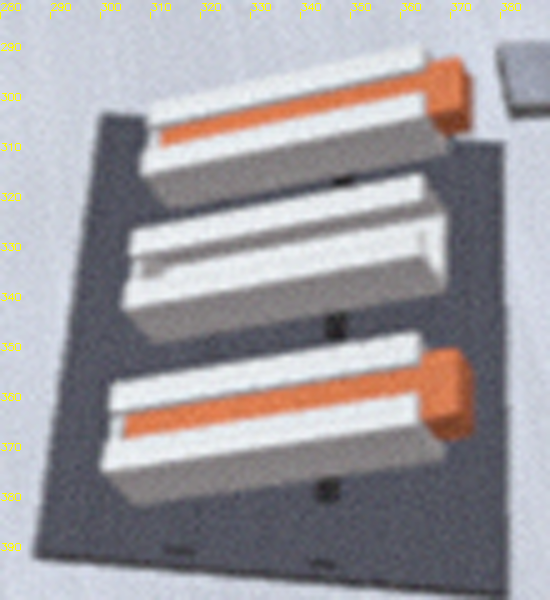

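Both stored bars show orange in the outer sleeves, and the middle sleeve (mouth ~(414,217), closed end ~(403,259) in top) is empty. I'll fit the sleeves from corners read off the crop, and segment the bar.

```bash
cat > fit.py <<'E'
from h import *
from scipy.optimize import least_squares
t=np.radians(26)
def frame(yaw):
    c,s=np.cos(yaw),np.sin(yaw);Rz=np.array([[c,-s,0],[s,c,0],[0,0,1]])
    return Rz@np.array([[np.cos(t),0,-np.sin(t)],[0,1,0],[np.sin(t),0,np.cos(t)]])
E
python3 - <<'E'
from fit import *
pt=lambda X,Y:np.array([350+(X+.5)/7-.5,185+(Y+.5)/7-.5])
# place: list of (local corner, pixel)
L=.139
ML,MR,BL,BR=[0,.02,.015],[0,-.02,.015],[-L,.02,.015],[-L,-.02,.015]
obs={0:[(ML,(248,178)),(MR,(345,200)),(BL,(168,472)),(BR,(262,493))],
     1:[(BL,(322,510)),(BR,(418,530)),([0,-.02,.015],(503,238))],
     2:[(ML,(585,258)),(BL,(492,550)),(BR,(585,570))]}
# params: yaw, rack place_2 x,y ; sleeve dy x3
def P(p,k,loc):
    R=frame(p[0]); o=np.array([p[1],p[2],.095])+R[:,1]*((1-k)*.075+p[3+k])
    return o+R@np.array(loc)
def res(p):
    r=[proj("top",P(p,k,l))-pt(*q) for k in obs for l,q in obs[k]]
    return np.concatenate([np.ravel(r),p[3:]*100])
f=least_squares(res,[-.21,.5,-.15,0,0,0]);print(f.x,"yaw",np.degrees(f.x[0]));print(f.fun.round(2))
print("mid mouth",P(f.x,1,[0,0,0]))
print("side predicted top corners mid",[proj("side",P(f.x,1,l)).round(1) for l in(ML,MR,BL,BR)])
q=[at_z("top",*pt(*c),.008) for c in((190,103),(674,216),(96,522),(584,638))]
q=np.array(q);print("plate",q.round(4)); d=[q[0]-q[2],q[1]-q[3],-(q[0]-q[1])[[1,0,2]]*[-1,1,1]]
for e in d: print(np.linalg.norm(e[:2]),np.degrees(np.arctan2(e[1],e[0])))
# bar
im=cv2.imread("pics/top0.png").astype(int)
m=((im[...,2]-im[...,0]>30)&(im[...,2]>1.35*im[...,1])).astype(np.uint8)
k,l,st,ce=cv2.connectedComponentsWithStats(m); i=l[223,274];print(i,st[i],im[223,274])
v,u=np.nonzero(l==i)
w=np.array([at_z("top",a,b,.05)[:2] for a,b in zip(u,v)])*1000
r=cv2.minAreaRect(w.astype(np.float32));print(r,w.mean(0)); C=cloud("top",np.load("top0.npy"));print(np.median(C[l==i][:,2]))
ev=np.linalg.eigh(np.cov(w.T))[1][:,1];print(np.degrees(np.arctan2(ev[1],ev[0])))
im=cv2.imread("pics/side0.png").astype(int);m=((im[...,2]-im[...,0]>35)&(im[...,2]>1.6*im[...,1])).astype(np.uint8)
k,l,st,ce=cv2.connectedComponentsWithStats(m);print("side",ce[l[212,327]],proj("side",[*w.mean(0)/1000,.047]))
E
```

```text
[-2.19744994e-01  5.39174060e-01 -1.89023878e-01 -2.32584672e-03
  1.81952218e-03  5.06325267e-04] yaw -12.590460715699
[ 0.45  0.51 -0.38  0.37  0.25  0.01 -0.59 -0.08  0.54 -0.26 -0.58 -0.2
  0.13  0.26  0.26  0.13  0.29 -0.41 -0.39 -0.35 -0.23  0.18  0.05]
mid mouth [ 0.53957068 -0.18724811  0.095     ]
side predicted top corners mid [array([364.5, 314.8]), array([364.3, 331. ]), array([306.9, 326.7]), array([305. , 342.3])]
plate [[ 0.6023 -0.0847  0.008 ]
 [ 0.5521 -0.3066  0.008 ]
 [ 0.4099 -0.0415  0.008 ]
 [ 0.3591 -0.2629  0.008 ]]
0.1972298195806442 -12.667130786476749
0.19786490905548404 -12.74262669482179
0.22748806888168405 -12.762953092515758
32 [261 201  26  45 379] [ 59  76 120]
((518.2427368164062, 241.08106994628906), (25.441457748413086, 143.67935180664062), 65.84186553955078) [517.96442606 241.14079807]
0.04967078066166897
156.07855902958516
side [326.81004367 212.70305677] [326.92343873 211.26321259]
```

```bash
cat >> fit.py <<'E'
def tool(xo,z,s):  # xo: outward along bar; s: sign
    x=s*np.array(xo);return np.column_stack([x,np.cross(z,x),z])
by=np.radians(-24.);bd=np.array([np.cos(by),np.sin(by),0])
bc=np.array([.518,.241,.04]); GR=.062; ZT=.055
gp=bc+bd*GR; gp[2]=ZT
E
cat > pick.py <<'E'
from fit import *
R2=frame(np.radians(-12.68)); M=np.array([.5396,-.1872,.095])
off=ZT-.04
for s in(1,-1):
    print(s,inverse_kinematics(gp,tool(bd,[0,0,-1],s)))
    for a in(.2,.08,-.043): 
        T=M+R2[:,0]*(a+.075-.075+GR)+R2[:,2]*off
        print(a,T.round(3),inverse_kinematics(T,tool(R2[:,0],-R2[:,2],s)))
E
python3 pick.py
```

```text
1 [-1.13402454  0.92323514  1.10287876  1.88617262 -0.99518502  1.01326834
 -1.56619596]
0.2 [ 0.763 -0.237  0.223] [-0.08159999  0.55828992  0.49595216  1.61731979 -0.50843828  0.61391788
 -1.14340539]
0.08 [ 0.658 -0.214  0.171] [-0.3971455   0.57495806  0.91140917  1.93865923 -1.0365089   0.57426171
 -0.63869355]
-0.043 [ 0.55  -0.19   0.117] [ 0.78695813  0.43574094 -0.62843938  2.15757604  0.98792137  0.27934445
 -2.44360343]
-1 [-0.57502194  0.60828859  0.20135831  1.85484341 -0.17923419  0.69593217
  0.88102536]
0.2 [ 0.763 -0.237  0.223] [ 0.02114921  0.53638556  0.33999933  1.61075028 -0.35721215  0.58868242
  1.88126407]
0.08 [ 0.658 -0.214  0.171] [-0.07961164  0.44874178  0.4442642   1.92241621 -0.5692219   0.4050574
  2.11278286]
-0.043 [ 0.55  -0.19   0.117] [ 0.90439906  0.47940953 -0.78080935  2.15178701  1.11869245  0.34898508
  0.59280856]
```

Run:
```python
from fit import *
R=tool(bd,[0,0,-1],-1)
command_gripper(.055,80)
movep(gp+[0,0,.11],R)
print(sense()["time_s"],sense()["position"])
print(move_l(gp,feed=.1,until_force=8), sense()["position"],sense()["wrist_force"])
command_gripper(.0,80); s=sense(); print(s["finger_gap"],s["gripper_force"],s["wrist_force"])
move_l(gp+[0,0,.15],feed=.15); s=sense(); print(s["time_s"],s["finger_gap"],s["wrist_force"],s["ft_torque"],s["joint_pos"])
q0=s["joint_pos"]
R2=frame(np.radians(-12.68)); M=np.array([.5396,-.1872,.095])
for a in(.11,.08,.03,0,-.045):
    print(a,inverse_kinematics(M+R2[:,0]*(a+GR)+R2[:,2]*(ZT-.04),tool(R2[:,0],-R2[:,2],-1)))
```

```text
2.7167 [0.57424073 0.21745701 0.16507564]
False [0.57519442 0.21596658 0.05573582] [ 0.54152802 -0.22097388 -0.65021468]
0.028380174212925064 80.2912187576294 [-0.18317779 -0.23905212  5.59674122]
5.4667 0.02844717666332068 [ 0.27261976  0.33198591 -1.75962145] [-0.04845343 -0.16622567 -0.03400827] [-0.6304229   0.42287066  0.27084042  1.75651942 -0.13216071  0.98247803
  0.84348359]
0.11 [ 0.06662031  0.45058571  0.25407356  1.84095914 -0.32285942  0.42566433
  1.88565278]
0.08 [ 0.06605112  0.42887117  0.25111793  1.91409443 -0.34860892  0.37490835
  1.91784   ]
0.03 [ 0.06775884  0.3979115   0.24500493  2.03184172 -0.41805823  0.29054447
  1.99741433]
0 [ 0.07399956  0.38250238  0.23617554  2.10013594 -0.4823277   0.23958219
  2.06792999]
-0.045 [ 0.78233214  0.43342816 -0.62169546  2.16225973  0.99127206  0.27404438
  0.69344295]
```

Run:
```python
from fit import *
move_l(gp+[0,0,.28],feed=.25)
move_joints([.85,.15,-.70,2.10,1.10,.33,.65])
s=sense(); print(s["time_s"],s["position"],s["tcp_rot"].round(2).tolist(),s["finger_gap"])
R2=frame(np.radians(-12.68)); M=np.array([.5396,-.1872,.095])
for a in(.13,.1,.08,.03,0,-.045):
    q=inverse_kinematics(M+R2[:,0]*(a+GR)+R2[:,2]*(ZT-.04),tool(R2[:,0],-R2[:,2],-1)); print(a,q)
print(inverse_kinematics(M+R2[:,0]*(.1+GR)+R2[:,2]*(.1+ZT-.04),tool(R2[:,0],-R2[:,2],-1)))
```

```text
7.7417 [ 0.58162648 -0.21619476  0.30546175] [[-0.74, 0.24, 0.63], [0.03, 0.95, -0.32], [-0.67, -0.22, -0.71]] 0.02831360956280761
0.13 [ 0.78079933  0.57054906 -0.73323791  1.7473411   0.71556414  0.58320971
  1.03314972]
0.1 [ 0.80484079  0.54966707 -0.74257789  1.82166186  0.753193    0.53800329
  0.98619113]
0.08 [ 0.81832237  0.53586188 -0.74569184  1.87016645  0.78034221  0.50735306
  0.95281023]
0.03 [ 0.84018515  0.50110595 -0.73945309  1.98842556  0.8589419   0.42778962
  0.85847984]
0 [ 0.84232884  0.47969203 -0.72307779  2.05774782  0.91772209  0.3771734
  0.79004973]
-0.045 [ 0.82398833  0.44689188 -0.67471158  2.16016154  1.04037002  0.29650814
  0.65267204]
[ 0.84244108  0.35681165 -0.72814273  1.83452047  0.431835    0.61301195
  1.24798713]
```

```bash
cat >> fit.py <<'E'
R2=frame(np.radians(-12.68)); M=np.array([.5396,-.1872,.095]); RT=tool(R2[:,0],-R2[:,2],-1)
def tcp(a,dy=0,dz=0): return M+R2@np.array([a+GR,dy,dz+ZT-.04+.0007])
E
python3 - <<'E'
from fit import *
movep(tcp(.10,0,.10),RT)
move_l(tcp(.10),feed=.15)
s=sense(); print(s["time_s"],(s["position"]-tcp(.1)).round(4),np.abs(s["tcp_rot"]-RT).max(),s["wrist_force"])
E=lambda l:M+R2@np.array(l)
for n,(x0,y0,x1,y1),f in(("top",(375,175,455,270),6),("side",(295,285,425,365),6)):
    p,d=camera(n); im=p[:,:,::-1].copy(); cv2.imwrite(f"pics/{n}1.png",im)
    im=cv2.resize(im[y0:y1,x0:x1],None,fx=f,fy=f,interpolation=cv2.INTER_CUBIC); im=cv2.convertScaleAbs(im,alpha=1.3)
    Q=lambda l:tuple(int(v) for v in ((proj(n,E(l))-[x0,y0]+.5)*f-.5).round())
    for l in([0,.02,.015],[0,-.02,.015],[-.139,.02,.015],[-.139,-.02,.015]): cv2.circle(im,Q(l),3,(0,255,0),1)
    a=.1
    for l in([a-.075,.015,.01],[a-.075,-.015,.01],[a+.075,.015,.01],[a+.075,-.015,.01],[a-.075,-.015,-.01]): cv2.circle(im,Q(l),3,(255,0,0),1)
    cv2.imwrite(f"pics/{n}1c.png",im)
E
```

```text
9.2417 [0.0003 0.0003 0.0011] 0.0013424051299545936 [ 0.15121066  0.36647575 -1.65786511]
```

View pics/top1c.png

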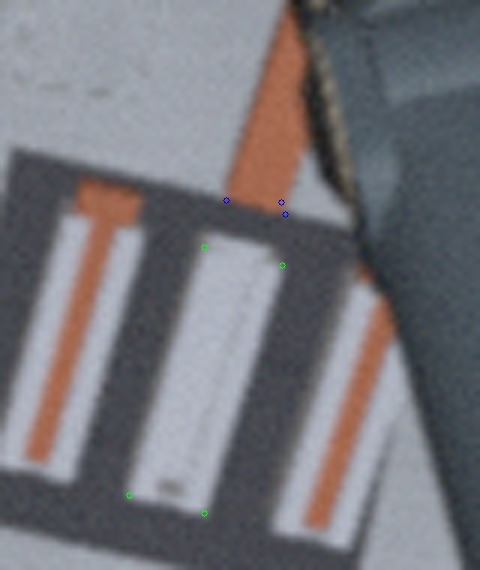

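View pics/side1c.png

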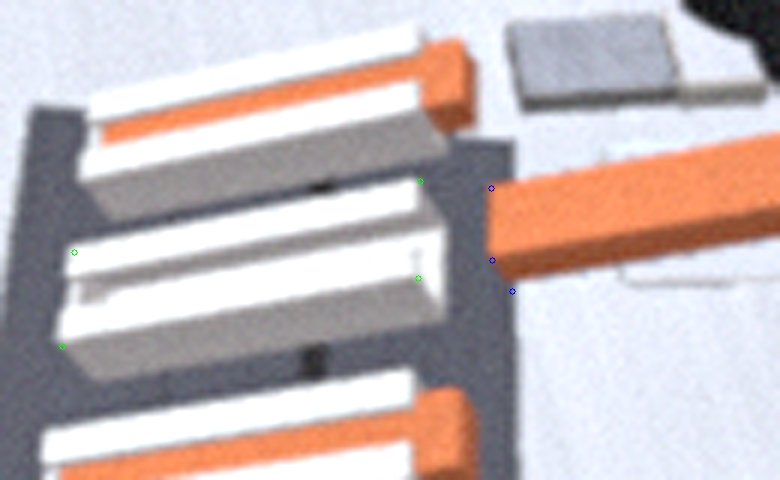

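Bar and sleeve match the predictions to within about half a pixel. I'll measure the edge profiles sub-pixel, relative to each other.

Run:
```python
from fit import *
ys=np.arange(-.032,.0321,.0005)
def prof(n,a0,a1,z,ch):
    im=cv2.imread(f"pics/{n}1.png").astype(np.float32); im=im[...,2]-im[...,0] if ch=="c" else im[...,1]
    A=np.linspace(a0,a1,40); out=[]
    for a in A:
        q=np.array([proj(n,M+R2@np.array([a,y,z])) for y in ys],np.float32)
        out.append(cv2.remap(im,q[:,:1],q[:,1:],cv2.INTER_LINEAR)[:,0])
    return np.array(out)
def edges(p):
    g=np.gradient(cv2.GaussianBlur(p[None].astype(np.float32),(1,5),0)[0]);
    return [(round(float(ys[i])*1000,1),round(float(g[i]),1)) for i in range(2,len(g)-2) if abs(g[i])>1.5 and abs(g[i])==max(abs(g[i-2:i+3]))]
for n in("top","side"):
    for nm,a0,a1,z,ch in(("sleeve back",-.13,-.07,.015,"g"),("sleeve front",-.07,-.01,.015,"g"),("bar",.03,.055,.01,"c"),("bar2",.055,.08,.01,"c")):
        print(n,nm,edges(prof(n,a0,a1,z,ch).mean(0)))
```

```text
Traceback (most recent call last):
  File "h.py", line 10, in proj
    c=camera_params(n);q=c["K"]@(c["rotation"].T@(np.asarray(P)-c["position"]));return q[:2]/q[2]
ValueError: time passes only in moves, steps and waits
```

```bash
sed -i 's/^def ray/import functools\ncamera_params=functools.lru_cache(None)(camera_params)\ndef ray/' h.py
cat > prof.py <<'E'
from fit import *
ys=np.arange(-.032,.0321,.0005)
def prof(n,a0,a1,z,ch):
    im=cv2.imread(f"pics/{n}1.png").astype(np.float32); im=im[...,2]-im[...,0] if ch=="c" else im[...,1]
    out=[]
    for a in np.linspace(a0,a1,40):
        q=np.array([proj(n,M+R2@np.array([a,y,z])) for y in ys],np.float32)
        out.append(cv2.remap(im,q[:,:1].copy(),q[:,1:].copy(),cv2.INTER_LINEAR)[:,0])
    return np.array(out).mean(0)
def edges(p):
    g=np.gradient(np.convolve(p,np.ones(5)/5,"same"))
    return [(round(float(ys[i])*1000,1),round(float(g[i]),1)) for i in range(5,len(g)-5) if abs(g[i])>1.5 and abs(g[i])==max(abs(g[i-3:i+4]))]
for n in("top","side"):
    for nm,a0,a1,z,ch in(("sleeve back",-.13,-.07,.015,"g"),("sleeve front",-.07,-.01,.015,"g"),("bar",.03,.055,.01,"c"),("bar2",.055,.08,.01,"c")):
        print(n,nm,edges(prof(n,a0,a1,z,ch)))
E
python3 prof.py
```

```text
top sleeve back [(-21.0, 5.6), (21.5, -4.4)]
top sleeve front [(-21.0, 5.6), (21.5, -4.6)]
top bar [(-14.0, 5.4), (16.5, -5.7)]
top bar2 [(-13.0, 3.4), (16.0, -5.5)]
side sleeve back [(-18.0, 9.4), (-0.5, -8.2), (9.0, 9.0), (23.0, -11.9)]
side sleeve front [(-18.5, 9.4), (-1.0, -8.9), (8.5, 9.4), (22.5, -12.6), (29.0, 4.7)]
side bar [(-25.0, 8.7), (-13.5, 4.8), (15.5, -13.0)]
side bar2 [(-25.5, 9.0), (-14.0, 4.8), (15.0, -13.2)]
```

Run:
```python
from fit import *
for n in("top","side"):
    ds=[camera(n)[1] for _ in range(6)]
    C=np.median([cloud(n,d) for d in ds],axis=0)
    L=(C-M)@R2   # local coords
    x,y,z=L[...,0],L[...,1],L[...,2]
    for nm,m in(("mid strip+",(x>-.13)&(x<-.01)&(y>.009)&(y<.017)&(abs(z-.015)<.01)),
                ("mid strip-",(x>-.13)&(x<-.01)&(y<-.009)&(y>-.017)&(abs(z-.015)<.01)),
                ("bar",(x>.03)&(x<.085)&(abs(y)<.012)&(abs(z-.01)<.01)),
                ("floor",(x>-.11)&(x<-.03)&(abs(y)<.004)&(abs(z+.011)<.008)),
                ("plate",(abs(C[...,2]-.008)<.01)&(x>-.13)&(x<-.03)&(y>.028)&(y<.045)),
                ("table",(abs(C[...,2])<.012)&(abs(C[...,0]-.72)<.05)&(abs(C[...,1]+.3)<.05))):
        if m.sum()<8: print(n,nm,m.sum());continue
        c=np.polyfit(x[m],z[m],1)
        print(n,nm,m.sum(),"z med mm",round(np.median(z[m])*1e3,2),"slope deg",np.degrees(c[0]).round(2),"front(x=0) z",round(c[1]*1e3,2),"world z",round(np.median(C[m][:,2])*1e3,1))
```

```text
top mid strip+ 97 z med mm 15.82 slope deg -0.42 front(x=0) z 15.26 world z 77.4
top mid strip- 99 z med mm 15.61 slope deg -0.54 front(x=0) z 14.91 world z 79.9
top bar 140 z med mm 10.02 slope deg 0.38 front(x=0) z 9.55 world z 128.7
top floor 60 z med mm -10.31 slope deg -0.32 front(x=0) z -10.79 world z 54.7
top plate 147 z med mm -53.78 slope deg -29.43 front(x=0) z -97.2 world z 8.9
top table 411 z med mm -184.89 slope deg -27.76 front(x=0) z -105.92 world z 0.2
side mid strip+ 166 z med mm 15.5 slope deg -0.04 front(x=0) z 15.34 world z 77.9
side mid strip- 161 z med mm 15.61 slope deg -0.29 front(x=0) z 15.2 world z 78.7
side bar 252 z med mm 9.14 slope deg 0.29 front(x=0) z 8.88 world z 128.6
side floor 0
side plate 0
side table 2117 z med mm -173.87 slope deg -27.89 front(x=0) z -106.54 world z -0.7
```

Run:
```python
from fit import *
dy,dz=-.0004,.0007
b=R2
for a,f in((.08,.1),(.060,.03)):
    hit=move_l(tcp(a,dy,dz),feed=f,until_force=10); s=sense()
    loc=(s["position"]-tcp(0))@R2*1e3
    print(hit,s["time_s"],"a,dy,dz mm",loc.round(2),"F local",(s["wrist_force"]@R2).round(1),"T",(s["ft_torque"]@R2).round(2),s["finger_gap"])
```

```text
False 10.2917 a,dy,dz mm [79.77 -0.47  0.67] F local [ 0.1  0.3 -1.2] T [-0.04  0.51  0.01] 0.028365850196484195
False 11.1083 a,dy,dz mm [60.3  -0.39  0.8 ] F local [-0.5 -0.2 -2.2] T [0.02 0.53 0.  ] 0.02814890736312751
```

Run:
```python
from fit import *
dy,dz=-.0004,.0007
for a,f in((.03,.03),(0,.03),(-.025,.03),(-.044,.03)):
    hit=move_l(tcp(a,dy,dz),feed=f,until_force=15); s=sense()
    loc=(s["position"]-tcp(0))@R2*1e3
    print(hit,s["time_s"],"a,dy,dz mm",loc.round(2),"F local",(s["wrist_force"]@R2).round(1),"T",(s["ft_torque"]@R2).round(2),s["finger_gap"])
    if hit: break
for n,(x0,y0,x1,y1),f in(("side",(280,280,400,370),6),):
    p,d=camera(n); cv2.imwrite(f"pics/{n}2c.png",cv2.resize(p[y0:y1,x0:x1,::-1],None,fx=f,fy=f,interpolation=cv2.INTER_CUBIC))
```

```text
False 12.2583 a,dy,dz mm [30.34 -0.35  0.75] F local [-0.8 -0.4 -1.4] T [ 0.05  0.52 -0.01] 0.028744982625023813
False 13.4083 a,dy,dz mm [-0.13 -0.15  0.65] F local [-0.6  2.5 -1.7] T [ 0.25  0.62 -0.08] 0.027798057205623124
False 14.3917 a,dy,dz mm [-24.98   0.32   0.72] F local [-0.1  5.5 -0.6] T [ 1.05  0.29 -0.17] 0.028658060769058667
False 15.175 a,dy,dz mm [-43.16   0.79   0.84] F local [ 1.7  5.6 -1.1] T [ 1.19  0.13 -0.09] 0.028518398044945024
```

View pics/side2c.png

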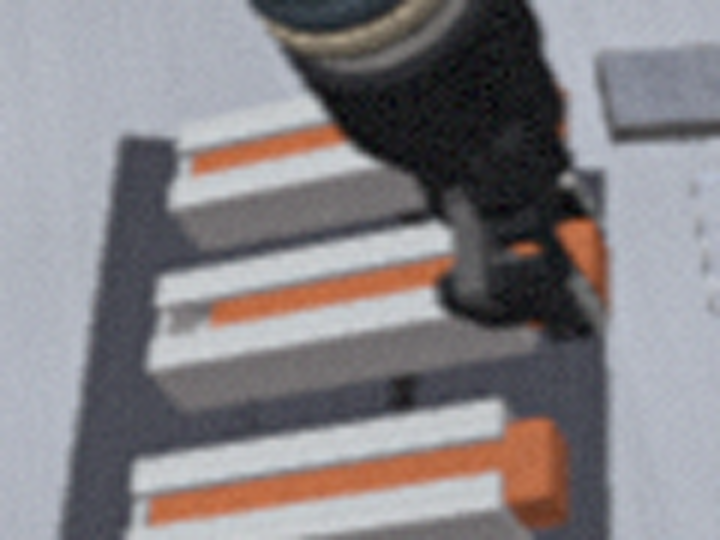

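The bar is well inside the middle sleeve, about 17 mm short of home with the gripper near the mouth. I'll release it and push the end with closed fingers.

```bash
cat > push.py <<'E'
from fit import *
W=lambda x,y,z:M+R2@np.array([x,y,z])
def rep(t,h=None):
    s=sense();print(t,h,round(s["time_s"],2),"loc",((s["position"]-M)@R2*1e3).round(2),"F",(s["wrist_force"]@R2).round(1),"gap",round(s["finger_gap"],4))
E
python3 - <<'E'
from push import *
command_gripper(.046); rep("open")
l=(sense()["position"]-M)@R2
move_l(W(l[0],l[1],.075),feed=.1); rep("up")
command_gripper(0,40)
move_l(W(.075,0,.075),feed=.15)
move_l(W(.075,0,.019),feed=.1,until_force=8); rep("down")
h=move_l(W(.020,0,.019),feed=.03,until_force=15); rep("push",h)
E
```

```text
open None 15.54 loc [17.54 -1.84 16.36] F [-0.6  0.6 -0.3] gap 0.0459
up None 16.27 loc [17.26 -2.28 74.8 ] F [0.3 0.5 0.1] gap 0.0461
down None 18.02 loc [74.86  0.22 19.2 ] F [0.3 0.4 0.6] gap 0.0004
push False 20.0 loc [24.72  0.93 19.74] F [ 7.3  0.7 -1.4] gap -0.0001
```

Run:
```python
from push import *
sleep(.3);rep("settle")
h=move_l(W(.008,0,.019),feed=.03,until_force=15); rep("push",h)
move_l(W(.08,0,.019),feed=.1); rep("back")
move_l(W(.10,0,.15),feed=.15)
move_joints([1.3,.1,-.5,1.6,.4,.9,.9]); rep("away")
E=lambda l:W(*l)
tiles=[]
for n,(x0,y0,x1,y1),f in(("side",(280,280,400,380),4),("top",(360,190,460,290),3)):
    ds=[camera(n) for _ in range(4)]; p=ds[0][0]
    cv2.imwrite(f"pics/{n}3.png",p[:,:,::-1]); tiles.append(cv2.resize(p[y0:y1,x0:x1,::-1],None,fx=f,fy=f,interpolation=cv2.INTER_CUBIC))
tiles[1]=cv2.copyMakeBorder(tiles[1],0,400-300,0,0,0)
cv2.imwrite("pics/fin.png",np.hstack(tiles))
```

```text
settle None 20.3 loc [24.73  0.92 19.74] F [ 7.4  0.6 -2.1] gap -0.0001
push True 20.64 loc [24.59  2.28 20.94] F [ 1.4 -0.2  1.2] gap 0.0001
back None 21.35 loc [78.72 -0.13 18.7 ] F [ 0.2 -0.2  0.2] gap 0.0003
away None 24.17 loc [  91.5  -406.01  414.13] F [ 0.6  0.9 -0.5] gap -0.0002
```

View pics/fin.png

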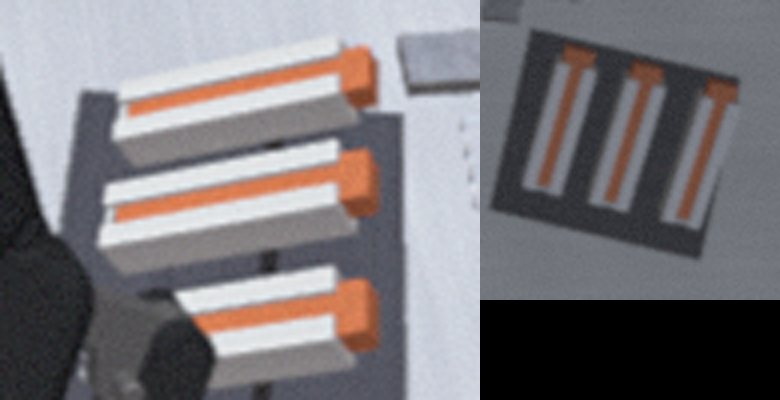

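The middle bar stands out exactly as far as its two neighbours (side crop ~(360,180) against (360,75) and (358,312)), so it is home and the gripper is clear.

```bash
python3 -c "
from rig import *
print(finish_job())"
```

```text
the job is handed in; nothing more can be done
None
```

The bar is fully home in the middle sleeve, standing out as far as the two stored bars, which look undisturbed. It is released, the arm is clear, and the job was handed in at about 24 s.

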